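Bring the portable air set on line by counted clicks

TASK

The air regulator's own gauge is off for calibration, so set it by clicks: back the knob off anticlockwise to its stop, then swing the supply lever fully open, and only then bring the knob up clockwise exactly five clicks, without going past (the regulator does not relieve). Leave the gauge, the brass adapter and the wrench beside it where they lie.

Things in the scene. Friction and masses are not known exactly. Their poses are not given: they have to be found in the camera images.
- air_set: portable air set, fixed: grey base plate 170 x 280 mm, at its back a blue lying receiver (72 mm dia, 216 mm long, top at z 96 mm), before it a pipe along y at x -45, z 60 mm with a brass ball valve (y +75) and an aluminium regulator (y -25 mm). Origin on the table, 5 mm to -y of the plate's middle; x from pipe to receiver, y from regulator to valve, z up. Only knob and lever move
- regulator_knob (a joint): knob angle, rad, grows clockwise seen from above. A detent every 24 degrees (0.419 rad): 0 is the lowest, where the backed-off knob rests (hard stop at -0.04); five clicks up is 2.094; top stop 4.4. Left between detents it springs to the nearer one. A click takes about 0.2 N m (over 10 N of grip), else hardly any friction. Starts one to three clicks up
- knob_grip (a point): on the knob's upright axis, 12 mm below its top, 144 mm over the table. The knob is a black ribbed cylinder, 46 mm dia (48 mm at its lowest 4 mm), 38 mm tall, and turns only. The bonnet under it is 55 mm dia, its top 28 mm below this point; beyond that nothing within 70 mm of the axis is higher than 96 mm over the table
- knob_mark (a point): outer end of the white line on the knob's top, 21 mm from the axis. Backed off (joint 0) it points to -x of the air set, over the white tab on the bonnet; five clicks up it stands 120 degrees clockwise of that
- supply_lever (a joint): angle of the ball valve's lever, rad, grows anticlockwise seen from above: 0 shut (lever across the pipe, to +x of the air set, over the receiver), 1.571 fully open at its stop (lever along the pipe, to +y, away from the regulator). Stays where it is left; takes about 0.2 N m to move. Starts within 0.1 of shut
- lever_grip (a point): middle of the lever's black sleeve (58 mm long, 14 mm wide, 10 mm thick, flat), 62 mm from the pivot and 116 mm over the table; 14 mm or more free below it. The sleeve ends 92 mm from the pivot.
- lever_pivot (a point): on the lever's upright axis, at the height of the lever. Its x axis points along the lever to the sleeve.
- test_gauge: bystander: the small black pressure gauge lying on its back, 99 x 67 x 33 mm, to the right of the air set; origin on its underside
- adapter_brass: bystander: brass threaded adapter standing upright, 26 x 27 x 42 mm, right of the air set; origin at the centre of its underside
- wrench_17: bystander: open-end wrench lying flat, 37 x 165 x 7 mm, left of the air set, just beyond the open lever's end; origin at the centre of its underside

How it is judged:
By the outcome, as a careful person would: the job done as asked, in the order asked, and still so for the second after the job is handed in, with the robot touching nothing.
It also fails if it takes over 67 s, if anything falls off the work surface, if the arm or the gripper's body presses on something with over 40 N, if the wrist force passes 120 N, or if a joint passes its speed limit or range.

ROBOT

A 7-joint arm with a two-finger parallel gripper is mounted at the origin on a cart in front of the work surface, level with it; the furniture and walls round the work are solid. World frame = base frame: x ahead of the robot, y to its left, z up, the work surface at z = 0. Lengths are in m, angles in rad, forces in N, time in s.
With the tool pointing down it reaches from about 0.425 to 0.925 m from the base axis. Payload 6.8 kg.
Tool frame: the origin (TCP) lies between the finger pads; the fingertips stand finger_overhang ahead of it and the grasp point (between the pads) lies 6 mm ahead of it (finger_overhang is the distance from the TCP to the fingertips, in m); z points along the fingers, y is the line along which they close (so a half turn about z gives the same grasp; the last joint's range is limited). The gripper opens to 85 mm and grips with 20 to 120 N. Pads are 22 mm wide; open, the fingers measure 114 mm over their backs; the gripper's body (76 mm by 85 mm) begins 54 mm behind the grasp point. The pads swing forward as they close: fully open they stand 13 mm farther back than shut.
Start: joints at [-1.32, 0.477, 0.022, 1.555, -0.011, 1.109, -0.083], TCP at [0.237, 0.632, 0.226] pointing down, gripper open.
Joint ranges: [-2.96, 2.96], [-0.34, 2.1], [-1.41, 1.46], [0.24, 2.44], [-1.37, 4.51], [0.17, 1.92], [-2.96, 2.96]. Speed limits (rad/s): [2.39, 2.39, 3.14, 3.14, 3.14, 3.14, 3.14].

INTERFACE

Orientations are given as a unit quaternion [w, x, y, z].
In Python, from station import * gives the robot as it stands.
- The arm moves only by the tool drive_tool, never from a script. Its argument "increments" is a list of rows, each an object of numbers: "claw": the finger opening in m, from 0 to 0.0854; "dx", "dy", "dz": the shift along the tool's x, y, z in m; "wx", "wy", "wz": the turn, a rotation vector about the tool's x, y, z in degrees. A call has 1 to 20 rows; each row shifts and turns the commanded pose from where the row before left it, along the tool's axes as they then stand; what a row does not reach is not made up. A row lasts 1/8 s, in which the tool goes at most 62.5 mm and 10.7 degrees, less where a joint would pass 70% of its speed; a pose out of reach is approached as far as the arm can. A call with a gripper value outside its range is refused whole. The fingers move at their own pace and stop on an object; "newtons" is the grip in N (left out, the last holds). Time passes only in rows, so rows that do not move let the fingers close. It gives the time, the measured TCP pose, the force, the opening and the grip force at its end, in the units of the state.
- get_obs(): the state, without advancing time (a new reading comes with each control period).
- read_camera(name): name is "scene" or "top" or "wrist"; returns (picture, depth): 400x640x3 uint8, red, green, blue; 400x640 float32, m along the optical axis (not along the pixel's ray), 0 where there is no reading.
- calibration(name): a dict with "intrinsics" (3x3 intrinsics, pixels), "R" (3x3) and "t" (3): a world point X has camera coordinates R X + t; the wrist camera has in their place "mount" (4x4, takes a point from camera to tool coordinates, whose origin is the TCP and whose axes are the flange's). Camera axes: x right, y down, z forward; pixel columns grow to the right and rows downward; lengths in m; the calibration is good to about 2 mm. A picture is of the moment at which its call begins: read the wrist's pose just before it. calibration takes no time and is no camera call.
- hand_in(): hands the job in; it is judged then, once.
The state is a dict: "t": time; "q": joint angles; "joint_vel": joint speeds; "joint_torque": joint torques, N m; "eef_pos": TCP position; "tool_rot": TCP orientation; "contact_force": force on the tool from outside, world axes, zero at the start; "torque": the same for the moment, N m; "gripper_width": opening from 0.0 (shut) to 1.0 (fully open); "grasp_force": force on a finger pad.
Only numpy, scipy, OpenCV 4.12 (cv2) and the standard library are available. Lean on these libraries where they do the work, as an engineer would, in place of code of your own. Each camera call takes 0.05 s, during which the arm holds its last target. There are 200 camera calls.

## Working session

There is one attempt and no reset: what is moved stays moved. The work goes in short steps, Python scripts to look and compute and a tool call to move; the robot and the scene stay as the last step left them, time stands still between calls to the robot, and variables do not carry over. Pictures are saved under pics/ and viewed, at most 10 in all, crops included, and the job is handed in when it is done.

Besides the shell and the picture viewer there is one more tool, called after "Request:" as name(argument=value, ...), one argument or row to a line, values as JSON. drive_tool: Moves the arm, as the interface text tells. Its arguments: {"type":"object","properties":{"increments":{"type":"array","items":{"type":"object","properties":{"claw":{"type":"number"},"dx":{"type":"number"},"dy":{"type":"number"},"dz":{"type":"number"},"wx":{"type":"number"},"wy":{"type":"number"},"wz":{"type":"number"}}}},"newtons":{"type":"number"}},"required":["increments"]}

```bash
mkdir -p pics; python3 - <<'E'
from station import *
import cv2,numpy as np
o=get_obs();print(o)
for n in("top","scene"):
    p,d=read_camera(n);np.savez(f"{n}0.npz",p=p,d=d);cv2.imwrite(f"pics/{n}0.png",p[...,::-1]);c=calibration(n);print(n,c)
print(calibration("wrist"))
try: print(finger_overhang)
except Exception as e: print(e)
E
```

```text
{'t': 0.0, 'q': array([-1.32007463,  0.47781112,  0.02235752,  1.55646097, -0.01153964,
        1.10928623, -0.08310211]), 'joint_vel': array([-0.00030364, -0.00029517,  0.00179091,  0.00081244, -0.00074694,
        0.00113123, -0.00011173]), 'joint_torque': array([ 9.42378574e-04, -5.96465421e+01,  1.60819486e+00, -2.81194317e+01,
        1.23890772e-02,  9.55091586e-03,  6.16283003e-06]), 'eef_pos': array([0.23684243, 0.63143818, 0.22461465]), 'tool_rot': array([-1.09613229e-04,  1.78456765e-01,  9.83947325e-01, -9.12293075e-04]), 'contact_force': array([0.39484348, 0.41324537, 0.77762559]), 'torque': array([-0.02255396,  0.04357415,  0.02404294]), 'grasp_force': 0.0, 'gripper_width': 0.9996374649124378}
top {'intrinsics': array([[504.34339627,   0.        , 320.88287149],
       [  0.        , 504.34339627, 200.73620511],
       [  0.        ,   0.        ,   1.        ]]), 'R': array([[-0.01469069, -0.99980305,  0.01334305],
       [-0.9942861 ,  0.01319592, -0.10592931],
       [ 0.10573237, -0.01482298, -0.99428414]]), 't': array([0.00687492, 0.50195288, 1.14813707])}
scene {'i
[... 197 characters left out ...]
675413 ,  0.02333062],
       [-0.22506105, -0.46801451, -0.85458174],
       [ 0.41047132,  0.7499117 , -0.51879258]]), 't': array([-0.43463326,  0.24407901,  0.70878441])}
{'intrinsics': array([[278.34642567,   0.        , 318.41636377],
       [  0.        , 278.34642567, 201.22524663],
       [  0.        ,   0.        ,   1.        ]]), 'mount': array([[-1.28231528e-04, -9.50611878e-01, -3.10382089e-01,
         7.98550619e-02],
       [ 9.99999979e-01, -1.70990922e-04,  1.10555592e-04,
        -7.37976461e-04],
       [-1.58167978e-04, -3.10382068e-01,  9.50611880e-01,
        -1.49383610e-01],
       [ 0.00000000e+00,  0.00000000e+00,  0.00000000e+00,
         1.00000000e+00]])}
0.025
```

View pics/top0.png

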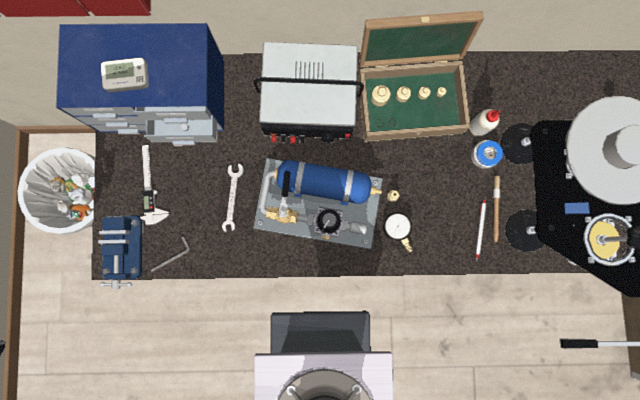

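View pics/scene0.png

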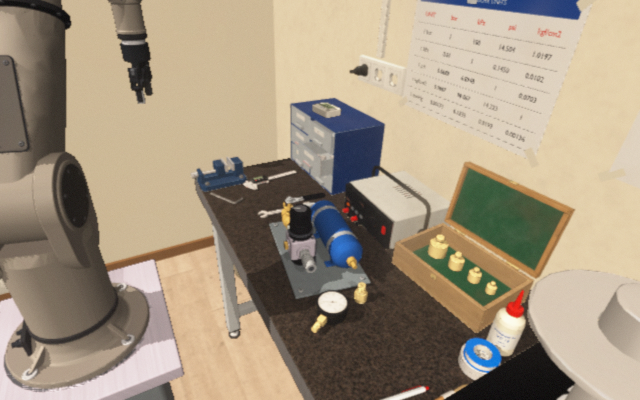

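The top view shows the air set around (318,203): knob near (328,220), lever sleeve near (286,183), wrench at (232,198), gauge at (397,227), adapter at (393,196). Next I'll locate the knob and lever from the depth.

```bash
cat > h.py <<'E'
from station import *
import cv2,numpy as np
from scipy.spatial.transform import Rotation as Ro
def cam(n,o=None):
    c=calibration(n);K=c["intrinsics"]
    if n!="wrist": return K,c["R"].T,-c["R"].T@c["t"]
    q=o["tool_rot"];R=Ro.from_quat([q[1],q[2],q[3],q[0]]).as_matrix();M=c["mount"]
    return K,R@M[:3,:3],R@M[:3,3]+o["eef_pos"]
def cloud(d,K,R,t):
    v,u=np.mgrid[:400,:640];P=np.stack([(u-K[0,2])/K[0,0]*d,(v-K[1,2])/K[1,1]*d,d],-1)
    return P@R.T+t
def ray(uv,z,K,R,t):
    r=R@np.linalg.solve(K,[uv[0],uv[1],1]);return t+r*(z-t[2])/r[2]
E
python3 - <<'E'
from h import *
f=np.load("top0.npz");p,d=f["p"],f["d"];K,R,t=cam("top");P=cloud(d,K,R,t)
box=np.zeros((400,640),bool);box[150:255,245:390]=1
z=P[...,2]
def show(n,m):
    print(n,m.sum(),P[m].mean(0).round(4),P[m].min(0).round(3),P[m].max(0).round(3));return P[m]
k=show("knob",box&(z>.145)&(z<.17)&(d>0))
dark=p.max(2)<70
l=show("lever",box&dark&(z>.105)&(z<.135)&(np.mgrid[:400,:640][1]<305))
c=l[:,:2].mean(0);w,v=np.linalg.eigh(np.cov((l[:,:2]-c).T));print("lever axis",v[:,1],np.sqrt(w*12))
hsv=cv2.cvtColor(p,cv2.COLOR_RGB2HSV)
b=show("recv",box&(hsv[...,0]>100)&(hsv[...,0]<125)&(hsv[...,1]>120)&(z>.07)&(z<.11))
c=b[:,:2].mean(0);w,v=np.linalg.eigh(np.cov((b[:,:2]-c).T));print("recv axis",v[:,1],np.degrees(np.arctan2(*v[::-1,1])))
pl=(box&(z>.002)&(z<.02)&(d>0)).astype(np.uint8)
pts=P[box&(z>.004)&(z<.02)&(d>0)][:,:2].astype(np.float32)
r=cv2.minAreaRect(pts);print("plate",r, cv2.boxPoints(r))
cv2.imwrite("pics/topz.png",cv2.resize(p[150:255,225:420,::-1],None,fx=4,fy=4,interpolation=cv2.INTER_CUBIC))
E
```

```text
knob 373 [ 0.449  -0.0132  0.1565] [ 0.428 -0.035  0.145] [0.471 0.008 0.162]
lever 143 [0.5299 0.0766 0.1212] [0.503 0.069 0.115] [0.557 0.084 0.127]
lever axis [-0.99320789  0.1163533 ] [0.01194757 0.05533775]
recv 2193 [ 0.5391 -0.0106  0.0898] [ 0.493 -0.11   0.07 ] [0.59  0.098 0.103]
recv axis [0.20591205 0.9785705 ] 78.11710541542467
plate ((0.5026881098747253, 0.008698195219039917), (0.3442145884037018, 0.2486356496810913), 89.29830169677734) [[ 0.37627187 -0.16187371]
 [ 0.6248889  -0.16491868]
 [ 0.6291044   0.1792701 ]
 [ 0.38048732  0.18231507]]
```

View pics/topz.png

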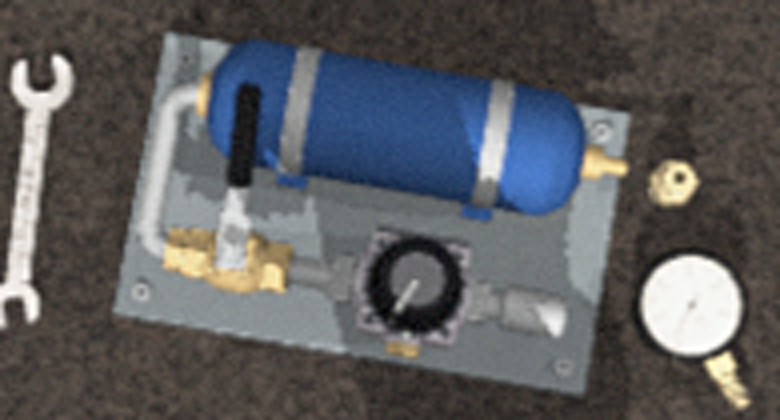

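The air set is yawed about -9°. The knob axis is near (0.449,-0.013) and the lever pivot near (0.465,0.086). The mark at zoomed (397,312), against the knob centre (415,285), suggests one click up. I'll move over it for a close look.

Request:
drive_tool(
  increments=[
    {"dx": -0.024,"dy": -0.0285,"dz": -0.0017},
    {"dx": -0.024,"dy": -0.0285,"dz": -0.0017},
    {"dx": -0.024,"dy": -0.0285,"dz": -0.0017},
    {"dx": -0.024,"dy": -0.0285,"dz": -0.0017},
    {"dx": -0.024,"dy": -0.0285,"dz": -0.0017},
    {"dx": -0.024,"dy": -0.0285,"dz": -0.0017},
    {"dx": -0.024,"dy": -0.0285,"dz": -0.0017},
    {"dx": -0.024,"dy": -0.0285,"dz": -0.0017},
    {"dx": -0.024,"dy": -0.0285,"dz": -0.0017},
    {"dx": -0.024,"dy": -0.0285,"dz": -0.0017},
    {"dx": -0.024,"dy": -0.0285,"dz": -0.0017},
    {"dx": -0.024,"dy": -0.0285,"dz": -0.0017},
    {"dx": -0.024,"dy": -0.0285,"dz": -0.0017},
    {"dx": -0.024,"dy": -0.0285,"dz": -0.0017},
    {"dx": -0.024,"dy": -0.0285,"dz": -0.0017},
    {"dx": -0.024,"dy": -0.0285,"dz": -0.0017},
    {"dx": -0.024,"dy": -0.0285,"dz": -0.0017},
    {"dx": -0.024,"dy": -0.0285,"dz": -0.0017},
    {"dz": 0},
    {"dz": 0},
  ],
  newtons=40,
)

```text
schema error: expected keys claw, dx, dy, dz, wx, wy, wz
```

```bash
python3 - <<'E'
from h import *
import pickle
o=get_obs();p,d=read_camera("wrist");np.savez("w1.npz",p=p,d=d);pickle.dump(o,open("w1.pkl","wb"))
print(o["t"],o["eef_pos"],o["tool_rot"],o["q"].round(3))
cv2.imwrite("pics/w1.png",p[...,::-1])
K,R,t=cam("wrist",o);P=cloud(d,K,R,t);z=P[...,2]
near=np.hypot(P[...,0]-.449,P[...,1]+.013)<.05
top=near&(z>.150)&(z<.162);u=P[top]
print("knob top",top.sum(),u.mean(0),cv2.minEnclosingCircle(u[:,:2].astype(np.float32)))
w=top&(p.min(2)>130)&(np.hypot(P[...,0]-.449,P[...,1]+.013)<.03);print("mark",w.sum(),P[w].round(4)[:: max(1,w.sum()//12)])
m=(np.hypot(P[...,0]-.53,P[...,1]-.077)<.06)&(p.max(2)<70)&(z>.108)&(z<.13);l=P[m]
print("lever",m.sum(),l.mean(0));_,v=np.linalg.eigh(np.cov(l[:,:2].T));a=v[:,1]*np.sign(v[0,1]);print(np.degrees(np.arctan2(a[1],a[0])),l.min(0),l.max(0))
E
```

```text
0.1 [0.23686077 0.63149521 0.22470949] [-9.41726705e-05  1.78447357e-01  9.83949100e-01 -8.37012326e-04] [-1.32   0.478  0.022  1.556 -0.012  1.109 -0.083]
knob top 0 [nan nan nan] ((0.0, 0.0), 0.0)
mark 0 []
lever 0 [nan nan nan]<stdin>:9: RuntimeWarning: Mean of empty slice.
  ret = um.true_divide(
<stdin>:12: RuntimeWarning: Mean of empty slice.
  avg = a.mean(axis, **keepdims_kw)
<stdin>:12: RuntimeWarning: Degrees of freedom <= 0 for slice
  c *= np.true_divide(1, fact)
  c *= np.true_divide(1, fact)
Traceback (most recent call last):
ValueError: zero-size array to reduction operation minimum which has no identity
```

View pics/w1.png

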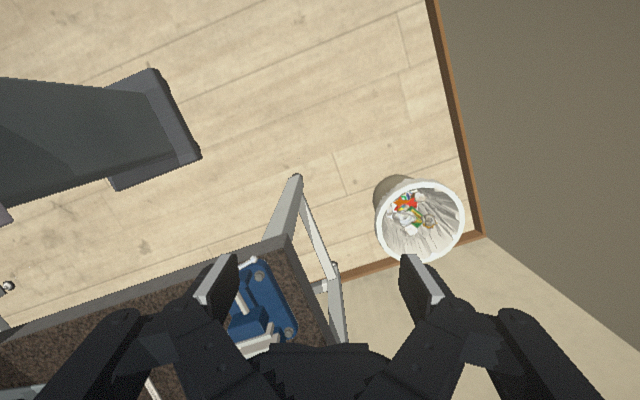

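Each row needs all seven keys, so the arm hasn't moved; this picture is still the start pose (fingers at (220,275) and (425,275), vise and bin beyond). I'll resend the move.

Request:
drive_tool(
  increments=[
    {"claw": 0.085,"dx": -0.024,"dy": -0.0285,"dz": -0.0017,"wx": 0,"wy": 0,"wz": 0},
    {"claw": 0.085,"dx": -0.024,"dy": -0.0285,"dz": -0.0017,"wx": 0,"wy": 0,"wz": 0},
    {"claw": 0.085,"dx": -0.024,"dy": -0.0285,"dz": -0.0017,"wx": 0,"wy": 0,"wz": 0},
    {"claw": 0.085,"dx": -0.024,"dy": -0.0285,"dz": -0.0017,"wx": 0,"wy": 0,"wz": 0},
    {"claw": 0.085,"dx": -0.024,"dy": -0.0285,"dz": -0.0017,"wx": 0,"wy": 0,"wz": 0},
    {"claw": 0.085,"dx": -0.024,"dy": -0.0285,"dz": -0.0017,"wx": 0,"wy": 0,"wz": 0},
    {"claw": 0.085,"dx": -0.024,"dy": -0.0285,"dz": -0.0017,"wx": 0,"wy": 0,"wz": 0},
    {"claw": 0.085,"dx": -0.024,"dy": -0.0285,"dz": -0.0017,"wx": 0,"wy": 0,"wz": 0},
    {"claw": 0.085,"dx": -0.024,"dy": -0.0285,"dz": -0.0017,"wx": 0,"wy": 0,"wz": 0},
    {"claw": 0.085,"dx": -0.024,"dy": -0.0285,"dz": -0.0017,"wx": 0,"wy": 0,"wz": 0},
    {"claw": 0.085,"dx": -0.024,"dy": -0.0285,"dz": -0.0017,"wx": 0,"wy": 0,"wz": 0},
    {"claw": 0.085,"dx": -0.024,"dy": -0.0285,"dz": -0.0017,"wx": 0,"wy": 0,"wz": 0},
    {"claw": 0.085,"dx": -0.024,"dy": -0.0285,"dz": -0.0017,"wx": 0,"wy": 0,"wz": 0},
    {"claw": 0.085,"dx": -0.024,"dy": -0.0285,"dz": -0.0017,"wx": 0,"wy": 0,"wz": 0},
    {"claw": 0.085,"dx": -0.024,"dy": -0.0285,"dz": -0.0017,"wx": 0,"wy": 0,"wz": 0},
    {"claw": 0.085,"dx": -0.024,"dy": -0.0285,"dz": -0.0017,"wx": 0,"wy": 0,"wz": 0},
    {"claw": 0.085,"dx": -0.024,"dy": -0.0285,"dz": -0.0017,"wx": 0,"wy": 0,"wz": 0},
    {"claw": 0.085,"dx": -0.024,"dy": -0.0285,"dz": -0.0017,"wx": 0,"wy": 0,"wz": 0},
    {"claw": 0.085,"dx": 0,"dy": 0,"dz": 0,"wx": 0,"wy": 0,"wz": 0},
    {"claw": 0.085,"dx": 0,"dy": 0,"dz": 0,"wx": 0,"wy": 0,"wz": 0},
  ],
  newtons=40,
)

```text
t: 2.65
eef_pos: [0.461, 0.0006, 0.256]
tool_rot: [-0.0, 0.178, 0.984, 0.0]
contact_force: [0.4, 0.4, -0.3]
gripper_width: 0.993
grasp_force: 0.0
```

```bash
cat > look.py <<'E'
from h import *
import sys
n=sys.argv[1]
o=get_obs();p,d=read_camera("wrist");np.savez(n+".npz",p=p,d=d)
print(o["t"],o["eef_pos"],o["q"].round(3))
K,R,t=cam("wrist",o);P=cloud(d,K,R,t);z=P[...,2]
C=np.array([.449,-.013])
top=(np.hypot(P[...,0]-C[0],P[...,1]-C[1])<.032)&(z>.150)&(z<.163);u=P[top][:,:2].astype(np.float32)
if len(u):
    C,r=cv2.minEnclosingCircle(u);print("knob",len(u),P[top].mean(0).round(4),C,r)
    w=top&(p.min(2)>120);wp=P[w]
    if len(wp)>2:
        m=wp.mean(0)[:2];print("mark",w.sum(),m,"az of mark",np.degrees(np.arctan2(m[1]-C[1],m[0]-C[0])), "far", np.hypot(*(wp[:,:2]-C).T).max())
m=(z>.108)&(z<.13)&(p.max(2)<70)&(np.hypot(P[...,0]-.466,P[...,1]-.086)<.1)&(np.hypot(P[...,0]-.449,P[...,1]+.013)>.04)
_,lab,st,_=cv2.connectedComponentsWithStats(m.astype(np.uint8));m=lab==1+st[1:,4].argmax()
l=P[m];_,v=np.linalg.eigh(np.cov(l[:,:2].T));a=v[:,1];a=a*np.sign(a@(l[:,:2].mean(0)-[.466,.086]))
c=l[:,:2].mean(0);s=(l[:,:2]-c)@a
print("lever",len(l),l.mean(0).round(4),"az",np.degrees(np.arctan2(a[1],a[0])),"len",s.min(),s.max(),"pivot",c+a*((s.min()+s.max())/2-.062))
k=P[...,2];pl=(z>.002)&(z<.02)
cv2.imwrite(f"pics/{n}.png",p[...,::-1])
E
python3 look.py w2
```

```text
2.65 [0.46099449 0.00058841 0.25595751] [-0.566  0.078  0.461  2.033 -0.041  1.04   1.126]
knob 1739 [ 0.4474 -0.014   0.1566] (0.44879692792892456, -0.01473323442041874) 0.023285645991563797
mark 682 [ 0.44786488 -0.01434492] az of mark 157.38234067523732 far 0.019861730326411805
lever 533 [0.5284 0.0751 0.1215] az -6.0474780418079686 len -0.026576680798931458 0.029366800716625636 pivot [0.46809527 0.08149424]
```

View pics/w2.png

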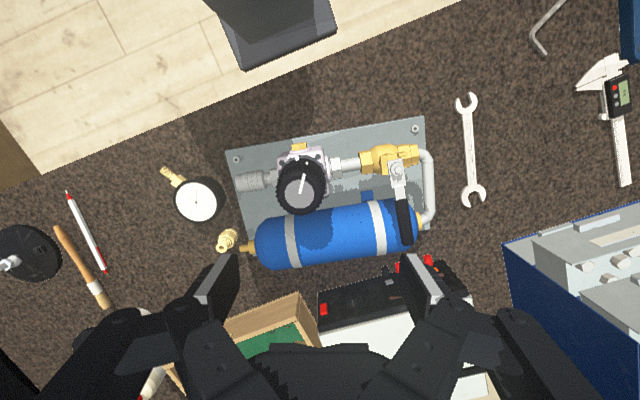

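The picture shows the knob at (301,187) with the white line pointing up toward (304,175), and the lever at (400,200) across the receiver. Next I'll get the mark angle and the plate yaw.

```bash
cat > mark.py <<'E'
from h import *
def mark(p,Kc,C,ps=.0004,n=160,z=.156):
    # orthorectify knob top: columns = -y, rows = -x (as top view)
    K,R,t=Kc
    i=(np.arange(n)-n/2)*ps
    X=np.stack(np.broadcast_arrays(C[0]-i[:,None],C[1]-i[None,:],z),-1)
    c=(X-t)@R;m=(c[...,:2]/c[...,2:]*K[0,0]+K[:2,2]).astype(np.float32)
    im=cv2.remap(p,m[...,0],m[...,1],cv2.INTER_LINEAR)
    g=im.min(2).astype(float);rr=np.hypot(i[:,None],i[None,:])
    th=np.percentile(g[rr<.0205],95);w=(g>=th)&(rr<.0205)
    _,lab,st,ct=cv2.connectedComponentsWithStats(w.astype(np.uint8));k=1+st[1:,4].argmax();w=lab==k
    v,u=np.nonzero(w);q=np.stack([C[0]-i[v],C[1]-i[u]],1);q=q-q.mean(0)
    a=np.linalg.svd(q,full_matrices=0)[2][0];m=np.array([C[0]-i[v].mean(),C[1]-i[u].mean()])-C;a=a*np.sign(a@m)
    return im,w.sum(),np.degrees(np.arctan2(a[1],a[0])),np.degrees(np.arctan2(m[1],m[0])),np.hypot(*m)
E
python3 - <<'E'
from mark import *
import pickle
from types import SimpleNamespace
f=np.load("w2.npz");o=get_obs();Kc=cam("wrist",o);p,d=f["p"],f["d"]
a=mark(p,Kc,np.array([.4485,-.0143]));print(a[1:])
f2=np.load("top0.npz");b=mark(f2["p"],cam("top"),np.array([.449,-.0138]));print(b[1:])
P=cloud(d,*Kc);z=P[...,2]
pl=(z>.003)&(z<.016)&(P[...,0]>.38)&(P[...,0]<.6)&(abs(P[...,1])<.2)&(p.max(2)>95)&(np.ptp(p.astype(int),axis=2)<35)
pl=cv2.morphologyEx(pl.astype(np.uint8),cv2.MORPH_OPEN,np.ones((3,3)))
pts=P[pl>0][:,:2].astype(np.float32);r=cv2.minAreaRect(pts);print(pl.sum(),r)
cv2.imwrite("pics/m1.png",cv2.resize(np.hstack([a[0],b[0]])[...,::-1],None,fx=2,fy=2))
E
```

```text
(np.int64(421), np.float64(145.5765496877391), np.float64(145.4599090929291), np.float64(0.008970265336252583))
(np.int64(425), np.float64(144.8867422894284), np.float64(145.76102732362537), np.float64(0.008201586140797001))
8349 ((0.490364670753479, 0.04035066068172455), (0.34491342306137085, 0.14288663864135742), 78.6240463256836)
```

View pics/m1.png

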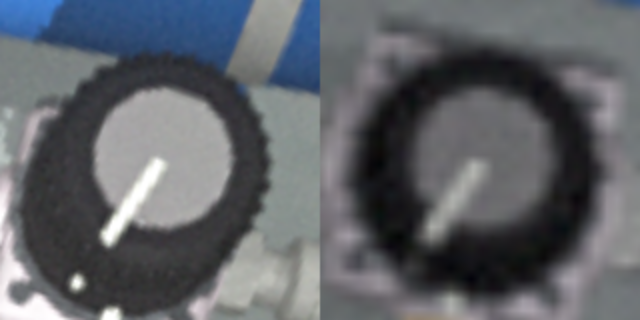

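The mark points to azimuth 145.5°. With yaw about -10.5° that is exactly one click up, so zero is at 169.5° and the target at 49.5°. I'll descend on the knob and grip.

Request:
drive_tool(
  increments=[
    {"claw": 0.085,"dx": 0.0063,"dy": -0.0183,"dz": 0,"wx": 0,"wy": 0,"wz": 0},
    {"claw": 0.085,"dx": 0,"dy": 0,"dz": 0.02,"wx": 0,"wy": 0,"wz": 0},
    {"claw": 0.085,"dx": 0,"dy": 0,"dz": 0.02,"wx": 0,"wy": 0,"wz": 0},
    {"claw": 0.085,"dx": 0,"dy": 0,"dz": 0.02,"wx": 0,"wy": 0,"wz": 0},
    {"claw": 0.085,"dx": 0,"dy": 0,"dz": 0.02,"wx": 0,"wy": 0,"wz": 0},
    {"claw": 0.085,"dx": 0,"dy": 0,"dz": 0.015,"wx": 0,"wy": 0,"wz": 0},
    {"claw": 0.085,"dx": 0,"dy": 0,"dz": 0.009,"wx": 0,"wy": 0,"wz": 0},
    {"claw": 0.085,"dx": 0,"dy": 0,"dz": 0,"wx": 0,"wy": 0,"wz": 0},
    {"claw": 0.04,"dx": 0,"dy": 0,"dz": 0,"wx": 0,"wy": 0,"wz": 0},
    {"claw": 0.04,"dx": 0,"dy": 0,"dz": 0,"wx": 0,"wy": 0,"wz": 0},
    {"claw": 0.04,"dx": 0,"dy": 0,"dz": 0,"wx": 0,"wy": 0,"wz": 0},
    {"claw": 0.04,"dx": 0,"dy": 0,"dz": 0,"wx": 0,"wy": 0,"wz": 0},
    {"claw": 0.04,"dx": 0,"dy": 0,"dz": 0,"wx": 0,"wy": 0,"wz": 0},
    {"claw": 0.04,"dx": 0,"dy": 0,"dz": 0,"wx": 0,"wy": 0,"wz": 0},
  ],
  newtons=30,
)

```text
t: 4.45
eef_pos: [0.4491, -0.0149, 0.1522]
tool_rot: [0.0, 0.178, 0.984, 0.0]
contact_force: [-0.3, -0.1, 1.5]
gripper_width: 0.471
grasp_force: 0.0
```

Request:
drive_tool(
  increments=[
    {"claw": 0.03,"dx": 0,"dy": 0,"dz": 0,"wx": 0,"wy": 0,"wz": 0},
    {"claw": 0.03,"dx": 0,"dy": 0,"dz": 0,"wx": 0,"wy": 0,"wz": 0},
    {"claw": 0.03,"dx": 0,"dy": 0,"dz": 0,"wx": 0,"wy": 0,"wz": 0},
  ],
  newtons=30,
)

```text
t: 4.82
eef_pos: [0.4491, -0.0149, 0.1522]
tool_rot: [0.0, 0.178, 0.984, -0.0]
contact_force: [0.0, 0.4, 0.8]
gripper_width: 0.352
grasp_force: 0.0
```

```bash
python3 - <<'E'
from h import *
p,d=read_camera("wrist");q,_=read_camera("scene")
cv2.imwrite("pics/g1.png",np.hstack([cv2.resize(q[180:310,250:380],(400,400),interpolation=2),p[:,120:520]])[...,::-1])
E
```

```text
(no output)
```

View pics/g1.png

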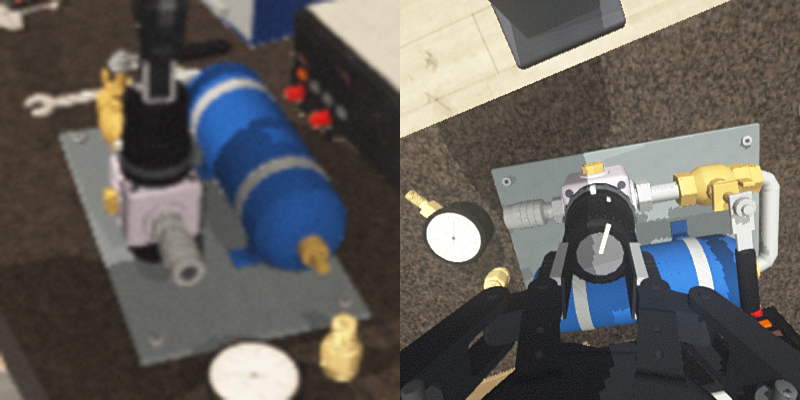

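The fingers, seen at (565–638,260), straddle the knob with no contact. I'll check fingertip height and spacing by depth.

```bash
python3 - <<'E'
from h import *
o=get_obs();p,d=read_camera("wrist");K,R,t=cam("wrist",o);P=cloud(d,K,R,t)
q=o["tool_rot"];T=Ro.from_quat([q[1],q[2],q[3],q[0]]).as_matrix()
L=(P-o["eef_pos"])@T
for v in (235,245,255,265,275,285,295,305):
    print(v,[(u,)+tuple((L[v,u]*1000).round(0).astype(int)) for u in range(270,380,6)])
print(o["gripper_width"],o["grasp_force"], finger_overhang)
E
```

```text
235 [(270, np.int64(-54), np.int64(-56), np.int64(138)), (276, np.int64(-55), np.int64(-49), np.int64(140)), (282, np.int64(-55), np.int64(-42), np.int64(139)), (288, np.int64(11), np.int64(-18), np.int64(-2)), (294, np.int64(13), np.int64(-15), np.int64(-5)), (300, np.int64(13), np.int64(-11), np.int64(-6)), (306, np.int64(12), np.int64(-8), np.int64(-5)), (312, np.int64(12), np.int64(-4), np.int64(-4)), (318, np.int64(13), np.int64(-1), np.int64(-6)), (324, np.int64(13), np.int64(2), np.int64(-5)), (330, np.int64(13), np.int64(6), np.int64(-6)), (336, np.int64(12), np.int64(9), np.int64(-4)), (342, np.int64(12), np.int64(13), np.int64(-4)), (348, np.int64(12), np.int64(16), np.int64(-3)), (354, np.int64(10), np.int64(20), np.int64(1)), (360, np.int64(-55), np.int64(47), np.int64(139)), (366, np.int64(-55), np.int64(53), np.int64(139)), (372, np.int64(-55), np.int64(60), np.int64(140)), (378, np.int64(-54), np.int64(67), np.int64(138))]
245 [(270, np.int64(-67), np.int64(-56), np.int64(139)), (276, np.int64(-67), np.int64(-49), np.int64(138)), (282, np.int64(11), np.int64(-20), np.i
[... 5843 characters left out ...]
-17), np.int64(56)), (306, np.int64(-83), np.int64(-12), np.int64(56)), (312, np.int64(-84), np.int64(-6), np.int64(56)), (318, np.int64(-84), np.int64(-1), np.int64(57)), (324, np.int64(-84), np.int64(4), np.int64(56)), (330, np.int64(-84), np.int64(10), np.int64(56)), (336, np.int64(-83), np.int64(15), np.int64(55)), (342, np.int64(-84), np.int64(20), np.int64(56)), (348, np.int64(-83), np.int64(25), np.int64(55)), (354, np.int64(-3), np.int64(15), np.int64(-45)), (360, np.int64(12), np.int64(15), np.int64(-64)), (366, np.int64(13), np.int64(17), np.int64(-65)), (372, np.int64(12), np.int64(19), np.int64(-64)), (378, np.int64(11), np.int64(21), np.int64(-63))]
0.35245508833560585 0.0 0.025
```

Depth shows the fingertips only just above the knob top: they end about 8 mm behind the TCP at this opening, not 25 mm ahead. I'll open to 75 mm, which clears the bonnet either way, go 30 mm lower and grip.

Request:
drive_tool(
  increments=[
    {"claw": 0.075,"dx": 0,"dy": 0,"dz": 0,"wx": 0,"wy": 0,"wz": 0},
    {"claw": 0.075,"dx": 0,"dy": 0,"dz": 0,"wx": 0,"wy": 0,"wz": 0},
    {"claw": 0.075,"dx": 0,"dy": 0,"dz": 0,"wx": 0,"wy": 0,"wz": 0},
    {"claw": 0.075,"dx": 0,"dy": 0,"dz": 0.01,"wx": 0,"wy": 0,"wz": 0},
    {"claw": 0.075,"dx": 0,"dy": 0,"dz": 0.01,"wx": 0,"wy": 0,"wz": 0},
    {"claw": 0.075,"dx": 0,"dy": 0,"dz": 0.01,"wx": 0,"wy": 0,"wz": 0},
    {"claw": 0.075,"dx": 0,"dy": 0,"dz": 0,"wx": 0,"wy": 0,"wz": 0},
    {"claw": 0.036,"dx": 0,"dy": 0,"dz": 0,"wx": 0,"wy": 0,"wz": 0},
    {"claw": 0.036,"dx": 0,"dy": 0,"dz": 0,"wx": 0,"wy": 0,"wz": 0},
    {"claw": 0.036,"dx": 0,"dy": 0,"dz": 0,"wx": 0,"wy": 0,"wz": 0},
    {"claw": 0.036,"dx": 0,"dy": 0,"dz": 0,"wx": 0,"wy": 0,"wz": 0},
  ],
  newtons=30,
)

```text
t: 6.35
eef_pos: [0.4495, -0.0145, 0.1227]
tool_rot: [0.0, 0.178, 0.984, 0.0]
contact_force: [-1.0, 2.7, 6.5]
gripper_width: 0.522
grasp_force: 30.4
```

```bash
python3 - <<'E'
from h import *
o=get_obs();p,d=read_camera("wrist");q,_=read_camera("scene")
print(o)
cv2.imwrite("pics/g2.png",np.hstack([cv2.resize(q[180:310,250:380],(400,400),interpolation=2),p[:,120:520]])[...,::-1])
E
```

```text
{'t': 6.35, 'q': array([-0.48950246,  0.2657234 ,  0.44585957,  2.19732221, -0.17561403,
        0.71009329,  1.28853711]), 'joint_vel': array([ 0.00118464,  0.0007905 ,  0.00106005, -0.001101  ,  0.00098246,
        0.00170243,  0.00113711]), 'joint_torque': array([ 1.13892250e+00, -3.19504094e+01,  4.43631068e+00, -1.89125687e+01,
        4.81862817e-01, -3.78861576e-01, -3.85072708e-03]), 'eef_pos': array([ 0.44950638, -0.01449288,  0.12266964]), 'tool_rot': array([4.25989600e-04, 1.78293968e-01, 9.83977076e-01, 4.39737796e-04]), 'contact_force': array([-1.04544691,  2.70928403,  6.50723736]), 'torque': array([0.46101463, 0.23711051, 0.03708693]), 'grasp_force': 30.415958762168884, 'gripper_width': 0.5218626618096771}
```

View pics/g2.png

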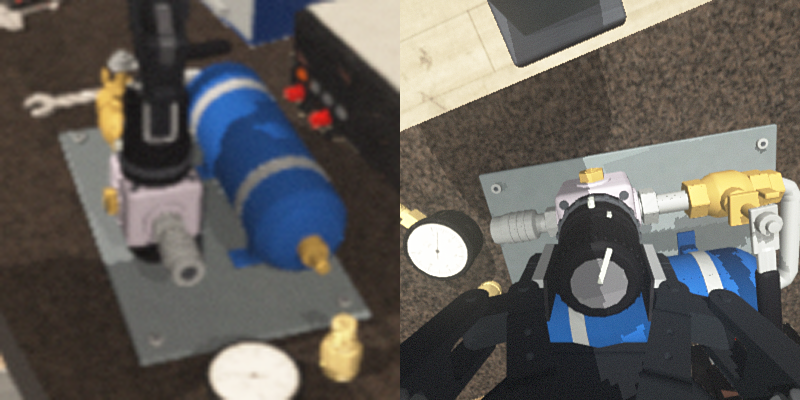

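The knob is gripped (44.5 mm, 30 N), with the mark at (607,255) and the white tab at (591,201). Now I'll back it off.

Request:
drive_tool(
  increments=[
    {"claw": 0.036,"dx": 0,"dy": 0,"dz": 0,"wx": 0,"wy": 0,"wz": -5},
    {"claw": 0.036,"dx": 0,"dy": 0,"dz": 0,"wx": 0,"wy": 0,"wz": -5},
    {"claw": 0.036,"dx": 0,"dy": 0,"dz": 0,"wx": 0,"wy": 0,"wz": -5},
    {"claw": 0.036,"dx": 0,"dy": 0,"dz": 0,"wx": 0,"wy": 0,"wz": -5},
    {"claw": 0.036,"dx": 0,"dy": 0,"dz": 0,"wx": 0,"wy": 0,"wz": -4},
    {"claw": 0.036,"dx": 0,"dy": 0,"dz": 0,"wx": 0,"wy": 0,"wz": -4},
    {"claw": 0.036,"dx": 0,"dy": 0,"dz": 0,"wx": 0,"wy": 0,"wz": -2},
    {"claw": 0.036,"dx": 0,"dy": 0,"dz": 0,"wx": 0,"wy": 0,"wz": 0},
  ],
  newtons=30,
)

```text
t: 7.45
eef_pos: [0.4507, -0.0141, 0.1227]
tool_rot: [0.002, -0.082, 0.997, 0.001]
contact_force: [4.3, 4.2, 0.1]
gripper_width: 0.52
grasp_force: 31.6
```

```bash
cat > st.py <<'E'
from mark import *
o=get_obs();q=o["tool_rot"];T=Ro.from_quat([q[1],q[2],q[3],q[0]]).as_matrix()
print("t",o["t"],o["eef_pos"].round(4),"psi",np.degrees(np.arctan2(T[1,1],T[0,1])).round(2),"tz",T[:,2].round(3),"F",o["contact_force"].round(1),"M",o["torque"].round(2),o["gripper_width"],o["grasp_force"],o["q"].round(2))
p,d=read_camera("wrist")
m=mark(p,cam("wrist",o),np.array([.4487,-.0143]));print("mark",m[1:])
E
python3 st.py
```

```text
t 7.45 [ 0.4507 -0.0141  0.1227] psi 99.38 tz [ 0.004  0.001 -1.   ] F [4.3 4.2 0.1] M [ 0.98 -0.78 -0.6 ] 0.5204512459785059 31.6276153922081 [-0.4   0.26  0.33  2.19 -0.13  0.71  1.76]
mark (np.int64(390), np.float64(171.89014214596557), np.float64(172.4459707855924), np.float64(0.008987745210622743))
```

The mark is at 171.9°, i.e. on the hard stop. I'll release, lift, and verify.

Request:
drive_tool(
  increments=[
    {"claw": 0.075,"dx": 0,"dy": 0,"dz": 0,"wx": 0,"wy": 0,"wz": 0},
    {"claw": 0.075,"dx": 0,"dy": 0,"dz": 0,"wx": 0,"wy": 0,"wz": 0},
    {"claw": 0.075,"dx": 0,"dy": 0,"dz": 0,"wx": 0,"wy": 0,"wz": 0},
    {"claw": 0.075,"dx": 0,"dy": 0,"dz": -0.02,"wx": 0,"wy": 0,"wz": 0},
    {"claw": 0.075,"dx": 0,"dy": 0,"dz": -0.02,"wx": 0,"wy": 0,"wz": 0},
    {"claw": 0.075,"dx": 0,"dy": 0,"dz": -0.03,"wx": 0,"wy": 0,"wz": 0},
    {"claw": 0.05,"dx": 0,"dy": 0,"dz": 0,"wx": 0,"wy": 0,"wz": 0},
  ],
  newtons=30,
)

```text
t: 8.38
eef_pos: [0.4503, -0.015, 0.1938]
tool_rot: [0.002, -0.082, 0.997, 0.0]
contact_force: [-0.1, 0.1, -0.3]
gripper_width: 0.685
grasp_force: 0.0
```

```bash
python3 st.py; python3 look.py w3|grep -a lever
```

```text
t 8.375 [ 0.4503 -0.015   0.1938] psi 99.43 tz [ 0.004  0.001 -1.   ] F [-0.1  0.1 -0.3] M [-0.02  0.03  0.02] 0.6850220332351111 0.0 [-0.43  0.14  0.36  2.13 -0.06  0.88  1.7 ]
mark (np.int64(415), np.float64(170.13887784388993), np.float64(171.08171813124912), np.float64(0.008928178619681848))
lever 53 [0.5041 0.0795 0.1211] az 75.2766612443296 len -0.006549683260951871 0.004997452227480618 pivot [0.48819456 0.01882325]
```

Backed off: the mark is at 170.1°, joint 0. Now over to the lever, turning the tool so the 90° swing stays in the wrist's range.

Request:
drive_tool(
  increments=[
    {"claw": 0.05,"dx": -0.023,"dy": 0.0193,"dz": 0,"wx": 0,"wy": 0,"wz": 0},
    {"claw": 0.05,"dx": -0.023,"dy": 0.0193,"dz": 0,"wx": 0,"wy": 0,"wz": 0},
    {"claw": 0.05,"dx": -0.023,"dy": 0.0193,"dz": 0,"wx": 0,"wy": 0,"wz": 0},
    {"claw": 0.05,"dx": -0.023,"dy": 0.0193,"dz": 0,"wx": 0,"wy": 0,"wz": 0},
    {"claw": 0.05,"dx": 0,"dy": 0,"dz": 0,"wx": 0,"wy": 0,"wz": 9.8},
    {"claw": 0.05,"dx": 0,"dy": 0,"dz": 0,"wx": 0,"wy": 0,"wz": 9.8},
    {"claw": 0.05,"dx": 0,"dy": 0,"dz": 0,"wx": 0,"wy": 0,"wz": 9.8},
    {"claw": 0.05,"dx": 0,"dy": 0,"dz": 0,"wx": 0,"wy": 0,"wz": 9.8},
    {"claw": 0.05,"dx": 0,"dy": 0,"dz": 0,"wx": 0,"wy": 0,"wz": 9.8},
    {"claw": 0.05,"dx": 0,"dy": 0,"dz": 0,"wx": 0,"wy": 0,"wz": 9.8},
    {"claw": 0.05,"dx": 0,"dy": 0,"dz": 0,"wx": 0,"wy": 0,"wz": 9.8},
    {"claw": 0.05,"dx": 0,"dy": 0,"dz": 0,"wx": 0,"wy": 0,"wz": 9.8},
    {"claw": 0.05,"dx": 0,"dy": 0,"dz": 0,"wx": 0,"wy": 0,"wz": 9.8},
    {"claw": 0.05,"dx": 0,"dy": 0,"dz": 0,"wx": 0,"wy": 0,"wz": 9.8},
    {"claw": 0.05,"dx": 0,"dy": 0,"dz": 0,"wx": 0,"wy": 0,"wz": 9.8},
    {"claw": 0.05,"dx": 0,"dy": 0,"dz": 0,"wx": 0,"wy": 0,"wz": 9.8},
    {"claw": 0.05,"dx": 0,"dy": 0,"dz": 0,"wx": 0,"wy": 0,"wz": 9.8},
    {"claw": 0.05,"dx": 0,"dy": 0,"dz": 0,"wx": 0,"wy": 0,"wz": 9.8},
    {"claw": 0.05,"dx": 0,"dy": 0,"dz": 0,"wx": 0,"wy": 0,"wz": 9.8},
    {"claw": 0.05,"dx": 0,"dy": 0,"dz": 0,"wx": 0,"wy": 0,"wz": 9.8},
  ],
  newtons=30,
)

```text
t: 10.98
eef_pos: [0.5263, 0.076, 0.1909]
tool_rot: [0.0, 0.961, 0.278, -0.001]
contact_force: [-0.8, 0.3, 0.9]
gripper_width: 0.586
grasp_force: 0.0
```

Request:
drive_tool(
  increments=[
    {"claw": 0.05,"dx": 0,"dy": 0,"dz": 0,"wx": 0,"wy": 0,"wz": 9.8},
    {"claw": 0.05,"dx": 0,"dy": 0,"dz": 0,"wx": 0,"wy": 0,"wz": 9.8},
    {"claw": 0.05,"dx": 0,"dy": 0,"dz": 0,"wx": 0,"wy": 0,"wz": 9.8},
    {"claw": 0.05,"dx": 0,"dy": 0,"dz": 0,"wx": 0,"wy": 0,"wz": 9.8},
    {"claw": 0.05,"dx": 0,"dy": 0,"dz": 0,"wx": 0,"wy": 0,"wz": 0},
  ],
  newtons=30,
)

```text
t: 11.6
eef_pos: [0.5264, 0.0761, 0.191]
tool_rot: [0.001, 0.998, -0.057, -0.001]
contact_force: [-0.4, -0.2, 0.5]
gripper_width: 0.582
grasp_force: 0.0
```

```bash
python3 st.py; python3 look.py w4|grep -a lever; python3 - <<'E'
from h import *
o=get_obs();f=np.load("w4.npz");K,R,t=cam("wrist",o);P=cloud(f["d"],K,R,t)
q=o["tool_rot"];T=Ro.from_quat([q[1],q[2],q[3],q[0]]).as_matrix();L=(P-o["eef_pos"])@T
m=(abs(abs(L[...,1])-.03)<.012)&(abs(L[...,0])<.02)&(L[...,2]>-.05)&(L[...,2]<.05)&(f["d"]>0)
print("finger tip z (tool):",np.percentile(L[m][:,2],[50,90,97,99.5]), m.sum(), o["gripper_width"])
E
```

```text
t 11.6 [0.5264 0.0761 0.191 ] psi -96.48 tz [-0.002 -0.002 -1.   ] F [-0.4 -0.2  0.5] M [ 0.06 -0.02  0.  ] 0.5820527673189481 0.0 [-1.08  0.47  1.09  1.98 -0.5   0.99 -1.44]
mark (np.int64(155), np.float64(-48.327017792269835), np.float64(33.31415543700306), np.float64(0.011018372397090095))
lever 960 [0.533  0.0756 0.1217] az -7.118186683078093 len -0.028838122420240444 0.026021183124534532 pivot [0.47007033 0.08347081]
finger tip z (tool): [-0.03527137 -0.01874722 -0.01429318 -0.01141579] 3241 0.5837429267537004
```

The lever lies between the open fingers (line at y about 0.0764, TCP at 0.0761). Now descend and grip.

Request:
drive_tool(
  increments=[
    {"claw": 0.05,"dx": 0,"dy": 0,"dz": 0.02,"wx": 0,"wy": 0,"wz": 0},
    {"claw": 0.05,"dx": 0,"dy": 0,"dz": 0.02,"wx": 0,"wy": 0,"wz": 0},
    {"claw": 0.05,"dx": 0,"dy": 0,"dz": 0.02,"wx": 0,"wy": 0,"wz": 0},
    {"claw": 0.05,"dx": 0,"dy": 0,"dz": 0.016,"wx": 0,"wy": 0,"wz": 0},
    {"claw": 0.05,"dx": 0,"dy": 0,"dz": 0.012,"wx": 0,"wy": 0,"wz": 0},
    {"claw": 0.05,"dx": 0,"dy": 0,"dz": 0,"wx": 0,"wy": 0,"wz": 0},
    {"claw": 0.008,"dx": 0,"dy": 0,"dz": 0,"wx": 0,"wy": 0,"wz": 0},
    {"claw": 0.008,"dx": 0,"dy": 0,"dz": 0,"wx": 0,"wy": 0,"wz": 0},
    {"claw": 0.008,"dx": 0,"dy": 0,"dz": 0,"wx": 0,"wy": 0,"wz": 0},
    {"claw": 0.008,"dx": 0,"dy": 0,"dz": 0,"wx": 0,"wy": 0,"wz": 0},
    {"claw": 0.008,"dx": 0,"dy": 0,"dz": 0,"wx": 0,"wy": 0,"wz": 0},
  ],
  newtons=30,
)

```text
t: 13.08
eef_pos: [0.5277, 0.0766, 0.1048]
tool_rot: [-0.0, 0.998, -0.057, 0.0]
contact_force: [-0.4, 1.1, 6.2]
gripper_width: 0.154
grasp_force: 32.3
```

```bash
python3 st.py
```

```text
t 13.075 [0.5277 0.0766 0.1048] psi -96.56 tz [ 0.001  0.001 -1.   ] F [-0.4  1.1  6.2] M [ 0.22  0.18 -0.15] 0.15368560627159034 32.341028451919556 [-0.96  0.58  0.94  2.05 -0.64  0.84 -1.33]
mark (np.int64(241), np.float64(79.80270287347487), np.float64(10.361791870416784), np.float64(0.017625197531478128))
```

Sleeve gripped at 13 mm. Now swing it along a 60 mm arc.

Request:
drive_tool(
  increments=[
    {"claw": 0.008,"dx": -0.0003,"dy": -0.0063,"dz": 0,"wx": 0,"wy": 0,"wz": -6},
    {"claw": 0.008,"dx": -0.0003,"dy": -0.0063,"dz": 0,"wx": 0,"wy": 0,"wz": -6},
    {"claw": 0.008,"dx": -0.0003,"dy": -0.0063,"dz": 0,"wx": 0,"wy": 0,"wz": -6},
    {"claw": 0.008,"dx": -0.0003,"dy": -0.0063,"dz": 0,"wx": 0,"wy": 0,"wz": -6},
    {"claw": 0.008,"dx": -0.0003,"dy": -0.0063,"dz": 0,"wx": 0,"wy": 0,"wz": -6},
    {"claw": 0.008,"dx": -0.0003,"dy": -0.0063,"dz": 0,"wx": 0,"wy": 0,"wz": -6},
    {"claw": 0.008,"dx": -0.0003,"dy": -0.0063,"dz": 0,"wx": 0,"wy": 0,"wz": -6},
  ],
  newtons=30,
)

```text
t: 14.0
eef_pos: [0.5172, 0.1184, 0.1048]
tool_rot: [-0.0, 0.952, 0.306, 0.001]
contact_force: [-0.6, 0.1, 5.2]
gripper_width: 0.152
grasp_force: 32.2
```

```bash
python3 st.py
```

```text
t 14.0 [0.5172 0.1184 0.1048] psi -54.39 tz [ 0.001  0.001 -1.   ] F [-0.6  0.1  5.2] M [-0.02  0.1  -0.21] 0.1520950951535508 32.2316837310791 [-0.92  0.5   0.75  2.05 -0.48  0.78 -0.83]
mark (np.int64(8269), np.float64(-180.0), np.float64(0.0), np.float64(0.0))
```

Request:
drive_tool(
  increments=[
    {"claw": 0.008,"dx": -0.0003,"dy": -0.0063,"dz": 0,"wx": 0,"wy": 0,"wz": -6},
    {"claw": 0.008,"dx": -0.0003,"dy": -0.0063,"dz": 0,"wx": 0,"wy": 0,"wz": -6},
    {"claw": 0.008,"dx": -0.0003,"dy": -0.0063,"dz": 0,"wx": 0,"wy": 0,"wz": -6},
    {"claw": 0.008,"dx": -0.0003,"dy": -0.0063,"dz": 0,"wx": 0,"wy": 0,"wz": -6},
    {"claw": 0.008,"dx": -0.0003,"dy": -0.0063,"dz": 0,"wx": 0,"wy": 0,"wz": -6},
    {"claw": 0.008,"dx": -0.0003,"dy": -0.0063,"dz": 0,"wx": 0,"wy": 0,"wz": -6},
    {"claw": 0.008,"dx": -0.0003,"dy": -0.0063,"dz": 0,"wx": 0,"wy": 0,"wz": -6},
    {"claw": 0.008,"dx": 0,"dy": -0.003,"dz": 0,"wx": 0,"wy": 0,"wz": -3},
    {"claw": 0.008,"dx": 0,"dy": -0.003,"dz": 0,"wx": 0,"wy": 0,"wz": -2},
    {"claw": 0.008,"dx": 0,"dy": 0,"dz": 0,"wx": 0,"wy": 0,"wz": 0},
  ],
  newtons=30,
)

```text
t: 15.3
eef_pos: [0.4788, 0.1431, 0.105]
tool_rot: [0.002, 0.753, 0.657, 0.003]
contact_force: [11.2, -0.1, -5.3]
gripper_width: 0.155
grasp_force: 37.6
```

```bash
python3 st.py
```

```text
t 15.3 [0.4788 0.1431 0.105 ] psi -7.78 tz [ 0.008  0.001 -1.   ] F [11.2 -0.1 -5.3] M [-0.16 -2.2  -0.84] 0.15454377330039132 37.63988686376251 [-0.86  0.39  0.55  2.11 -0.31  0.71 -0.25]
mark (np.int64(8269), np.float64(-180.0), np.float64(0.0), np.float64(0.0))
```

An 11 N reaction at azimuth 80° means the lever is on its stop. Release and rise.

Request:
drive_tool(
  increments=[
    {"claw": 0.05,"dx": 0,"dy": 0,"dz": 0,"wx": 0,"wy": 0,"wz": 0},
    {"claw": 0.05,"dx": 0,"dy": 0,"dz": 0,"wx": 0,"wy": 0,"wz": 0},
    {"claw": 0.05,"dx": 0,"dy": 0,"dz": 0,"wx": 0,"wy": 0,"wz": 0},
    {"claw": 0.05,"dx": 0,"dy": 0,"dz": -0.02,"wx": 0,"wy": 0,"wz": 0},
    {"claw": 0.05,"dx": 0,"dy": 0,"dz": -0.03,"wx": 0,"wy": 0,"wz": 0},
    {"claw": 0.05,"dx": 0,"dy": 0,"dz": -0.04,"wx": 0,"wy": 0,"wz": 0},
    {"claw": 0.075,"dx": 0,"dy": 0,"dz": 0,"wx": 0,"wy": 0,"wz": 0},
  ],
  newtons=30,
)

```text
t: 16.23
eef_pos: [0.4764, 0.1441, 0.1967]
tool_rot: [0.0, 0.752, 0.659, 0.003]
contact_force: [0.4, -1.3, -0.7]
gripper_width: 0.784
grasp_force: 0.0
```

```bash
python3 st.py; python3 look.py w5
```

```text
t 16.225 [0.4764 0.1441 0.1967] psi -7.55 tz [ 0.004  0.003 -1.   ] F [ 0.4 -1.3 -0.7] M [ 0.05 -0.02 -0.03] 0.7839267704742569 0.0 [-0.95  0.24  0.63  2.04 -0.18  0.91 -0.36]
mark (np.int64(36), np.float64(142.6548228526362), np.float64(124.24143248426385), np.float64(0.007365526977367))
16.275 [0.47524052 0.14390208 0.19512287] [-0.949  0.243  0.624  2.04  -0.18   0.909 -0.36 ]
lever 933 [0.4796 0.1481 0.1216] az 79.3344289381766 len -0.029504592512181488 0.026154572118728507 pivot [0.46784101 0.08548537]
```

The lever is at 79.3°, along the pipe, so fully open. Back over the knob, with the wrist pre-turned to leave room.

Request:
drive_tool(
  increments=[
    {"claw": 0.075,"dx": -0.032,"dy": -0.001,"dz": 0,"wx": 0,"wy": 0,"wz": 0},
    {"claw": 0.075,"dx": -0.032,"dy": -0.001,"dz": 0,"wx": 0,"wy": 0,"wz": 0},
    {"claw": 0.075,"dx": -0.032,"dy": -0.001,"dz": 0,"wx": 0,"wy": 0,"wz": 0},
    {"claw": 0.075,"dx": -0.032,"dy": -0.001,"dz": 0,"wx": 0,"wy": 0,"wz": 0},
    {"claw": 0.075,"dx": -0.032,"dy": -0.001,"dz": 0,"wx": 0,"wy": 0,"wz": 0},
    {"claw": 0.075,"dx": 0,"dy": 0,"dz": 0,"wx": 0,"wy": 0,"wz": -10},
    {"claw": 0.075,"dx": 0,"dy": 0,"dz": 0,"wx": 0,"wy": 0,"wz": -10},
    {"claw": 0.075,"dx": 0,"dy": 0,"dz": 0,"wx": 0,"wy": 0,"wz": -10},
    {"claw": 0.075,"dx": 0,"dy": 0,"dz": 0,"wx": 0,"wy": 0,"wz": -10},
    {"claw": 0.075,"dx": 0,"dy": 0,"dz": 0,"wx": 0,"wy": 0,"wz": -10},
    {"claw": 0.075,"dx": 0,"dy": 0,"dz": 0,"wx": 0,"wy": 0,"wz": -10},
    {"claw": 0.075,"dx": 0,"dy": 0,"dz": 0,"wx": 0,"wy": 0,"wz": 0},
  ],
  newtons=30,
)

```text
t: 17.82
eef_pos: [0.4479, -0.0147, 0.1931]
tool_rot: [-0.001, 0.323, 0.947, -0.001]
contact_force: [0.3, 0.1, 0.1]
gripper_width: 0.875
grasp_force: 0.0
```

```bash
python3 st.py; python3 look.py w6|grep knob
```

```text
t 17.825 [ 0.4479 -0.0147  0.1931] psi 52.35 tz [-0.002 -0.001 -1.   ] F [0.3 0.1 0.1] M [ 0.04 -0.04  0.02] 0.8754749904296742 0.0 [-0.62  0.15  0.57  2.14 -0.1   0.89  0.92]
mark (np.int64(413), np.float64(169.1644977541076), np.float64(175.59514098524613), np.float64(0.008991206755496434))
knob 2774 [ 0.4469 -0.0134  0.1565] (0.4487306475639343, -0.015091403387486935) 0.023629944771528244
```

Request:
drive_tool(
  increments=[
    {"claw": 0.075,"dx": 0,"dy": 0,"dz": 0.02,"wx": 0,"wy": 0,"wz": 0},
    {"claw": 0.075,"dx": 0,"dy": 0,"dz": 0.02,"wx": 0,"wy": 0,"wz": 0},
    {"claw": 0.075,"dx": 0,"dy": 0,"dz": 0.02,"wx": 0,"wy": 0,"wz": 0},
    {"claw": 0.075,"dx": 0,"dy": 0,"dz": 0.01,"wx": 0,"wy": 0,"wz": 0},
    {"claw": 0.075,"dx": 0,"dy": 0,"dz": 0,"wx": 0,"wy": 0,"wz": 0},
    {"claw": 0.036,"dx": 0,"dy": 0,"dz": 0,"wx": 0,"wy": 0,"wz": 0},
    {"claw": 0.036,"dx": 0,"dy": 0,"dz": 0,"wx": 0,"wy": 0,"wz": 0},
    {"claw": 0.036,"dx": 0,"dy": 0,"dz": 0,"wx": 0,"wy": 0,"wz": 0},
    {"claw": 0.036,"dx": 0,"dy": 0,"dz": 0,"wx": 0,"wy": 0,"wz": 0},
  ],
  newtons=40,
)

```text
t: 19.05
eef_pos: [0.4494, -0.0144, 0.125]
tool_rot: [0.001, 0.322, 0.947, 0.001]
contact_force: [-1.3, -0.2, 5.2]
gripper_width: 0.522
grasp_force: 40.2
```

```bash
python3 st.py
```

```text
t 19.05 [ 0.4494 -0.0144  0.125 ] psi 52.43 tz [ 0.001  0.001 -1.   ] F [-1.3 -0.2  5.2] M [ 0.    0.33 -0.06] 0.5220691138410808 40.16002535820007 [-0.57  0.27  0.54  2.2  -0.21  0.72  1.03]
mark (np.int64(267), np.float64(169.18325314082566), np.float64(176.3894929616775), np.float64(0.009087700216273724))
```

Gripped at joint 0. I'll turn four clicks (96°), check, then do the fifth.

Request:
drive_tool(
  increments=[
    {"claw": 0.036,"dx": 0,"dy": 0,"dz": 0,"wx": 0,"wy": 0,"wz": 6},
    {"claw": 0.036,"dx": 0,"dy": 0,"dz": 0,"wx": 0,"wy": 0,"wz": 6},
    {"claw": 0.036,"dx": 0,"dy": 0,"dz": 0,"wx": 0,"wy": 0,"wz": 6},
    {"claw": 0.036,"dx": 0,"dy": 0,"dz": 0,"wx": 0,"wy": 0,"wz": 6},
    {"claw": 0.036,"dx": 0,"dy": 0,"dz": 0,"wx": 0,"wy": 0,"wz": 6},
    {"claw": 0.036,"dx": 0,"dy": 0,"dz": 0,"wx": 0,"wy": 0,"wz": 6},
    {"claw": 0.036,"dx": 0,"dy": 0,"dz": 0,"wx": 0,"wy": 0,"wz": 6},
    {"claw": 0.036,"dx": 0,"dy": 0,"dz": 0,"wx": 0,"wy": 0,"wz": 6},
    {"claw": 0.036,"dx": 0,"dy": 0,"dz": 0,"wx": 0,"wy": 0,"wz": 6},
    {"claw": 0.036,"dx": 0,"dy": 0,"dz": 0,"wx": 0,"wy": 0,"wz": 6},
    {"claw": 0.036,"dx": 0,"dy": 0,"dz": 0,"wx": 0,"wy": 0,"wz": 6},
    {"claw": 0.036,"dx": 0,"dy": 0,"dz": 0,"wx": 0,"wy": 0,"wz": 6},
    {"claw": 0.036,"dx": 0,"dy": 0,"dz": 0,"wx": 0,"wy": 0,"wz": 6},
    {"claw": 0.036,"dx": 0,"dy": 0,"dz": 0,"wx": 0,"wy": 0,"wz": 6},
    {"claw": 0.036,"dx": 0,"dy": 0,"dz": 0,"wx": 0,"wy": 0,"wz": 6},
    {"claw": 0.036,"dx": 0,"dy": 0,"dz": 0,"wx": 0,"wy": 0,"wz": 6},
    {"claw": 0.036,"dx": 0,"dy": 0,"dz": 0,"wx": 0,"wy": 0,"wz": 0},
  ],
  newtons=40,
)

```text
t: 21.22
eef_pos: [0.4492, -0.0144, 0.125]
tool_rot: [-0.0, 0.919, 0.394, 0.0]
contact_force: [-2.5, 0.0, 10.5]
gripper_width: 0.524
grasp_force: 40.9
```

```bash
python3 st.py
```

```text
t 21.225 [ 0.4492 -0.0144  0.125 ] psi -43.64 tz [ 0.     0.001 -1.   ] F [-2.5  0.  10.5] M [ 0.08  0.68 -0.04] 0.5243655391557478 40.8770889043808 [-0.89  0.38  0.97  2.22 -0.46  0.76 -0.38]
mark (np.int64(394), np.float64(73.40942003392553), np.float64(75.61877774207395), np.float64(0.008383512799921548))
```

Mark at 73.4°: four clicks with no slip. Fifth click, then release and lift.

Request:
drive_tool(
  increments=[
    {"claw": 0.036,"dx": 0,"dy": 0,"dz": 0,"wx": 0,"wy": 0,"wz": 6},
    {"claw": 0.036,"dx": 0,"dy": 0,"dz": 0,"wx": 0,"wy": 0,"wz": 6},
    {"claw": 0.036,"dx": 0,"dy": 0,"dz": 0,"wx": 0,"wy": 0,"wz": 6},
    {"claw": 0.036,"dx": 0,"dy": 0,"dz": 0,"wx": 0,"wy": 0,"wz": 6},
    {"claw": 0.036,"dx": 0,"dy": 0,"dz": 0,"wx": 0,"wy": 0,"wz": 0},
  ],
  newtons=40,
)

```text
t: 21.9
eef_pos: [0.4492, -0.0144, 0.125]
tool_rot: [-0.001, 0.981, 0.194, 0.0]
contact_force: [-3.9, 0.7, 11.5]
gripper_width: 0.52
grasp_force: 41.0
```

```bash
python3 st.py
```

```text
t 21.9 [ 0.4492 -0.0144  0.125 ] psi -67.63 tz [ 0.     0.001 -1.   ] F [-3.9  0.7 11.5] M [ 0.16  0.79 -0.07] 0.5199461492538835 40.97128450870514 [-0.97  0.43  1.08  2.22 -0.55  0.79 -0.7 ]
mark (np.int64(366), np.float64(48.75794431595124), np.float64(50.29658307542264), np.float64(0.008790200554456774))
```

Request:
drive_tool(
  increments=[
    {"claw": 0.075,"dx": 0,"dy": 0,"dz": 0,"wx": 0,"wy": 0,"wz": 0},
    {"claw": 0.075,"dx": 0,"dy": 0,"dz": 0,"wx": 0,"wy": 0,"wz": 0},
    {"claw": 0.075,"dx": 0,"dy": 0,"dz": 0,"wx": 0,"wy": 0,"wz": 0},
    {"claw": 0.075,"dx": 0,"dy": 0,"dz": -0.02,"wx": 0,"wy": 0,"wz": 0},
    {"claw": 0.075,"dx": 0,"dy": 0,"dz": -0.03,"wx": 0,"wy": 0,"wz": 0},
    {"claw": 0.075,"dx": 0,"dy": 0,"dz": -0.03,"wx": 0,"wy": 0,"wz": 0},
    {"claw": 0.075,"dx": 0,"dy": 0,"dz": -0.03,"wx": 0,"wy": 0,"wz": 0},
    {"claw": 0.075,"dx": 0,"dy": 0,"dz": 0,"wx": 0,"wy": 0,"wz": 0},
  ],
  newtons=40,
)

```text
t: 22.95
eef_pos: [0.4501, -0.0142, 0.2355]
tool_rot: [-0.001, 0.981, 0.195, 0.002]
contact_force: [0.6, 0.3, -0.4]
gripper_width: 0.881
grasp_force: 0.0
```

```bash
python3 st.py; python3 look.py w7
```

```text
t 22.95 [ 0.4501 -0.0142  0.2355] psi -67.5 tz [ 0.003  0.002 -1.   ] F [ 0.6  0.3 -0.4] M [ 0.04 -0.02  0.03] 0.8806195167806844 0.0 [-1.29  0.25  1.4   2.11 -0.29  1.01 -0.91]
mark (np.int64(413), np.float64(49.38996057015607), np.float64(48.219163038223634), np.float64(0.008854004530204625))
23.0 [ 0.44917439 -0.01398547  0.23441223] [-1.29   0.25   1.399  2.111 -0.294  1.006 -0.913]
knob 1985 [ 0.4506 -0.0141  0.1567] (0.4487172067165375, -0.014860003255307674) 0.02347799390554428
mark 545 [ 0.44999255 -0.01441804] az of mark 19.113421087123292 far 0.020046526205335737
lever 1015 [0.4802 0.1444 0.1215] az 79.00595327825447 len -0.027754822219281966 0.028273674889279038 pivot [0.46845555 0.08375077]
```

View pics/w7.png

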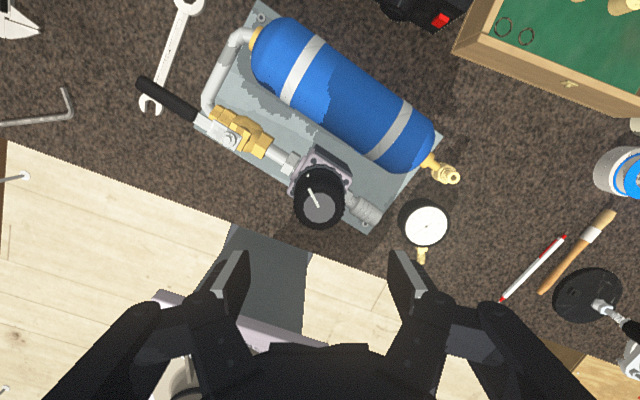

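The picture shows the lever along the pipe at (170,100), the knob mark at (313,198), 120° clockwise of zero, and the gauge, adapter and wrench untouched. The gripper is clear of everything.

```bash
python3 -c "
from station import *
print(hand_in())"
```

```text
the job is handed in; nothing more can be done
None
```

The job is handed in: I backed the knob off to its stop, swung the lever fully open to its stop, then brought the knob up exactly five clicks (mark measured 120° clockwise of zero), leaving the gauge, adapter and wrench untouched, in about 23 s of robot time.

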